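# Find the full bead tin by feel and hold it up

## Robot

A 6-joint arm with a two-finger parallel gripper is mounted at the origin on the work surface. World frame = base frame: x ahead of the robot, y to its left, z up, the work surface at z = 0. Lengths are in mm, angles in rad, forces in N, time in s.
With the tool pointing down it reaches from about 350 to 975 mm from the base axis. Payload 7.1 kg.
Tool frame: the origin (TCP) lies midway between the tips of the shut fingers; the grasp point (between the pads) lies pinch_z behind it (pinch_z is the distance from the TCP to the grasp point, in mm); z points along the fingers, y is the line along which they close (so a half turn about z gives the same grasp; the last joint's range is limited). The gripper opens to 88 mm and grips with 3 to 60 N. Pads are 20 mm wide; open, the fingers measure 115 mm over their backs; the gripper's body (75 mm by 178 mm) begins 61 mm behind the grasp point.
Start: joints at [-1.218, 0.423, 1.63, -0, 1.089, -0.019], TCP at [227.074, -582.273, 222.675] pointing down, gripper open.
Joint ranges: [-3, 3], [-0.9, 2.11], [0.09, 2.58], [-1.31, 4.45], [0.11, 2.69], [-2.54, 2.54]. Speed limits (rad/s): [2.39, 2.39, 3.01, 3.14, 3.14, 3.14].

## Interface

Orientations are given as a rotation vector (axis times angle).
In Python, from workcell import get_obs, get_image, close_job, pinch_z gives the robot as it stands.
- The arm moves only by the tool jog_arm, never from a script. Its argument "commands" is a list of rows, each a list of 3 entries, a list of its own where there are three numbers: the gripper command: -1 is shut, 1 is fully open, values between are in proportion, then the shift along the tool's x, y, z as a fraction of full scale, then the turn, a rotation vector about the tool's x, y, z as a fraction of full scale. In form: [[gripper, [tx, ty, tz], [rx, ry, rz]], ...]. A call has 1 to 10 rows; each row shifts and turns the commanded pose from where the row before left it, along the tool's axes as they then stand; what a row does not reach is not made up. Full scale, the value 1, is 0.1 m for a shift and 45 degrees for a turn. A row lasts 1/10 s, in which the tool goes at most 50 mm and 8.59 degrees, less where a joint would pass 70% of its speed; a pose out of reach is approached as far as the arm can. A call with a number of a shift or a turn outside -1 to 1 is refused whole. A call with a gripper value outside its range is refused whole. The fingers move at their own pace and stop on an object; the grip force is fixed at half the most. Time passes only in rows, so rows that do not move let the fingers close. It gives the time, the measured TCP pose, the force, the opening and the grip force at its end, in the units of the state.
- get_obs(): the state, without advancing time (a new reading comes with each control period).
- get_image(name): name is "scene" or "top"; returns a dict with "image" (400x640x3 uint8, blue, green, red), "z_map" (400x640 float32, mm along the optical axis (not along the pixel's ray), 0 where there is no reading), "intrinsics" (3x3 intrinsics, pixels), "k1" (the pictures are not rectified: a ray, as slopes to the right and down, at radius r is drawn at 1 + k1 r^2 times it, then the intrinsics apply), "eye" and "orientation" of the camera in the world. Camera axes: x right, y down, z forward; pixel columns grow to the right and rows downward; lengths in mm; the calibration is good to about 2 mm. A picture is of the moment at which its call begins.
- close_job(): hands the job in; it is judged then, once.
The state is a dict: "t": time; "qpos": joint angles; "qvel": joint speeds; "joint_torque": joint torques, N m; "ee_pos": TCP position; "orientation": TCP orientation; "ft_force": force on the tool from outside, world axes, zero at the start; "moment": the same for the moment, N m; "width": finger opening in mm; "grasp_force": force on a finger pad.
Only numpy, scipy, OpenCV 4.12 (cv2) and the standard library are available. Lean on these libraries where they do the work, as an engineer would, in place of code of your own. Each camera call takes 0.05 s, during which the arm holds its last target. There are 200 camera calls.

## Task

Three identical closed bead tins with blue lids stand on black pads, and one of them is full: lift each in turn, from left to right as the robot sees them, straight up about 5 cm over its own pad for a second to feel its weight, and set it gently back where it stood, upright and without dropping it (the right-hand one may stay in the gripper if it proves the heaviest). Then take the heaviest and finish while holding it up, still and upright in the gripper, about 20 cm clear of the bench, ready for the bead feeder, with the other two standing back on their own pads. Leave the amber bottle, the wrench and the black button box alone.

Things in the scene. Friction and masses are not known exactly. Their poses are not given: they have to be found in the camera images.
- tin_k: closed round steel tin, 54 mm diameter, 110 mm tall, straight-sided, blue plastic lid covering the top 22 mm, white label with a blue stripe; same look as the other two. Origin at the centre of its underside, z up its axis. May hold few or many beads: one of the three tins is full (550 to 690 g), the other two are part used (200 to 320 g each); which one is full is drawn afresh each time and cannot be seen. It starts upright at the centre of one of the pads.
- tin_m: closed round steel tin, 54 mm diameter, 110 mm tall, straight-sided, blue plastic lid covering the top 22 mm, white label with a blue stripe; same look as the other two. Origin at the centre of its underside, z up its axis. May hold few or many beads: one of the three tins is full (550 to 690 g), the other two are part used (200 to 320 g each); which one is full is drawn afresh each time and cannot be seen. It starts upright at the centre of one of the pads.
- tin_t: closed round steel tin, 54 mm diameter, 110 mm tall, straight-sided, blue plastic lid covering the top 22 mm, white label with a blue stripe; same look as the other two. Origin at the centre of its underside, z up its axis. May hold few or many beads: one of the three tins is full (550 to 690 g), the other two are part used (200 to 320 g each); which one is full is drawn afresh each time and cannot be seen. It starts upright at the centre of one of the pads.
- pad_left: flat black rubber disc fixed to the bench, 90 mm diameter, 6 mm thick, the left one of three in a row seen from the robot (left is +y). Origin at the centre of its underside, on the bench, so its top is 6 mm up. Pad centres are at least 130 mm apart.
- pad_middle: flat black rubber disc fixed to the bench, 90 mm diameter, 6 mm thick, the middle one of three in a row seen from the robot (left is +y). Origin at the centre of its underside, on the bench, so its top is 6 mm up. Pad centres are at least 130 mm apart.
- pad_right: flat black rubber disc fixed to the bench, 90 mm diameter, 6 mm thick, the right one of three in a row seen from the robot (left is +y). Origin at the centre of its underside, on the bench, so its top is 6 mm up. Pad centres are at least 130 mm apart.
- flask: bystander: amber bottle with a white cap, 64 mm diameter, 130 mm tall, standing beyond the tins; origin at the centre of its underside. Leave alone.
- wrench: bystander: steel open-ended wrench lying on the bench beyond the tins, about 180 mm long along its x axis; origin under its middle. Leave alone.
- pendant: bystander: black button box, 70 x 110 x 45 mm plus red and yellow buttons on top, lying beyond the tins; origin at the centre of its underside. Leave alone.

How it is judged (in metres and radians):
On the way, in this order (a step that is already met when the one before it is completed fails the run):
1. the tin of the left pad is held in the gripper at least 15 mm above its pad, over it (within 60 mm), for 0.3 s (((horizontal distance between tin_k and pad_left below 0.06 m and height (world z) of tin_k above 0.021 m and contact force between tin_k and the fingers above 1 N) or (horizontal distance between tin_m and pad_left below 0.06 m and height (world z) of tin_m above 0.021 m and contact force between tin_m and the fingers above 1 N) or (horizontal distance between tin_t and pad_left below 0.06 m and height (world z) of tin_t above 0.021 m and contact force between tin_t and the fingers above 1 N))), for 0.3 s.
2. the tin of the middle pad is held in the gripper at least 15 mm above its pad, over it (within 60 mm), for 0.3 s (((horizontal distance between tin_k and pad_middle below 0.06 m and height (world z) of tin_k above 0.021 m and contact force between tin_k and the fingers above 1 N) or (horizontal distance between tin_m and pad_middle below 0.06 m and height (world z) of tin_m above 0.021 m and contact force between tin_m and the fingers above 1 N) or (horizontal distance between tin_t and pad_middle below 0.06 m and height (world z) of tin_t above 0.021 m and contact force between tin_t and the fingers above 1 N))), for 0.3 s.
3. the tin of the right pad is held in the gripper at least 15 mm above its pad, over it (within 60 mm), for 0.3 s (((horizontal distance between tin_k and pad_right below 0.06 m and height (world z) of tin_k above 0.021 m and contact force between tin_k and the fingers above 1 N) or (horizontal distance between tin_m and pad_right below 0.06 m and height (world z) of tin_m above 0.021 m and contact force between tin_m and the fingers above 1 N) or (horizontal distance between tin_t and pad_right below 0.06 m and height (world z) of tin_t above 0.021 m and contact force between tin_t and the fingers above 1 N))), for 0.3 s.
At the end, for the whole second after the job is handed in: The full tin is held by the fingers alone, still, upright within 0.25 rad, its underside over 150 mm above the bench; the other two stand upright, at rest, untouched, within 25 mm of where they started, each pressing on its pad with under 4.2 N (so neither is the full one) (((height (world z) of tin_k above 0.15 m and angle between tin_k's own z axis and vertical below 0.25 rad and contact force between tin_k and the fingers above 1 N and linear speed of tin_k below 0.05 m/s and contact force between tin_k and flask below 0.2 N and contact force between tin_k and wrench below 0.2 N and contact force between tin_k and pendant below 0.2 N and contact force between tin_k and tin_m below 0.2 N and contact force between tin_k and tin_t below 0.2 N and distance of each of tin_m, tin_t from where it was at the start of the episode below 0.025 m and angle between each of tin_m, tin_t's own z axis and vertical below 0.1 rad and linear speed of each of tin_m, tin_t below 0.02 m/s and contact force between each of tin_m, tin_t and the fingers below 0.1 N) or (height (world z) of tin_m above 0.15 m and angle between tin_m's own z axis and vertical below 0.25 rad and contact force between tin_m and the fingers above 1 N and linear speed of tin_m below 0.05 m/s and contact force between tin_m and flask below 0.2 N and contact force between tin_m and wrench below 0.2 N and contact force between tin_m and pendant below 0.2 N and contact force between tin_m and tin_k below 0.2 N and contact force between tin_m and tin_t below 0.2 N and distance of each of tin_k, tin_t from where it was at the start of the episode below 0.025 m and angle between each of tin_k, tin_t's own z axis and vertical below 0.1 rad and linear speed of each of tin_k, tin_t below 0.02 m/s and contact force between each of tin_k, tin_t and the fingers below 0.1 N) or (height (world z) of tin_t above 0.15 m and angle between tin_t's own z axis and vertical below 0.25 rad and contact force between tin_t and the fingers above 1 N and linear speed of tin_t below 0.05 m/s and contact force between tin_t and flask below 0.2 N and contact force between tin_t and wrench below 0.2 N and contact force between tin_t and pendant below 0.2 N and contact force between tin_t and tin_k below 0.2 N and contact force between tin_t and tin_m below 0.2 N and distance of each of tin_k, tin_m from where it was at the start of the episode below 0.025 m and angle between each of tin_k, tin_m's own z axis and vertical below 0.1 rad and linear speed of each of tin_k, tin_m below 0.02 m/s and contact force between each of tin_k, tin_m and the fingers below 0.1 N)) and contact force between each of pad_left, pad_middle, pad_right and tin_k below 4.2 N and contact force between each of pad_left, pad_middle, pad_right and tin_m below 4.2 N and contact force between each of pad_left, pad_middle, pad_right and tin_t below 4.2 N); the arm keeps its last pose, push and grip.
It fails at once if a tin is dropped (falls free faster than 0.45 m/s) ((linear speed of tin_k above 0.45 m/s and contact force between tin_k and the fingers below 0.2 N) or (linear speed of tin_m above 0.45 m/s and contact force between tin_m and the fingers below 0.2 N) or (linear speed of tin_t above 0.45 m/s and contact force between tin_t and the fingers below 0.2 N)).
It fails at once if a tin is tipped by more than 0.6 rad (angle between any of tin_k, tin_m, tin_t's own z axis and vertical above 0.6 rad).
It fails at once if the bottle, the wrench or the button box is shifted by more than 20 mm or the bottle tipped (distance of any of flask, wrench, pendant from where it was at the start of the episode above 0.02 m or angle between flask's own z axis and vertical above 0.4 rad).
It also fails if it takes over 72 s, if anything falls off the work surface, if the arm or the gripper's body presses on something with over 40 N, if the wrist force passes 120 N, or if a joint passes its speed limit or range.

## Working session

There is one attempt and no reset: what is moved stays moved. The work goes in short steps, Python scripts to look and compute and a tool call to move; the robot and the scene stay as the last step left them, time stands still between calls to the robot, and variables do not carry over. Pictures are saved under pics/ and viewed, at most 10 in all, crops included, and the job is handed in when it is done.

Besides the shell and the picture viewer there is one more tool, called after "Call:" by a JSON object that holds its "method" and its "body". jog_arm: Moves the arm, as the interface text tells. Its arguments: {"type":"object","properties":{"commands":{"type":"array","items":{"type":"array"}}},"required":["commands"]}

```bash
mkdir -p pics; ls; cat > h.py <<'E'
import numpy as np, cv2
from workcell import get_obs,get_image,close_job,pinch_z
from scipy.spatial.transform import Rotation as R
def world(d):
    K=np.array(d["intrinsics"]);z=d["z_map"]
    v,u=np.mgrid[0:400,0:640]
    x=(u-K[0,2])/K[0,0];y=(v-K[1,2])/K[1,1]
    a,b=x.copy(),y.copy()
    for _ in range(8):
        s=1+d["k1"]*(a*a+b*b);a=x/s;b=y/s
    o=np.array(d["orientation"],float)
    M=o if o.shape==(3,3) else R.from_rotvec(o).as_matrix()
    P=np.stack([a*z,b*z,z],-1)@M.T+np.array(d["eye"])
    P[z==0]=np.nan
    return P
E
python3 - <<'E'
from h import *
o=get_obs();print(o);print(pinch_z if not callable(pinch_z) else pinch_z())
for n in("scene","top"):
    d=get_image(n);cv2.imwrite(f"pics/{n}0.png",d["image"]);P=world(d)
    print(n,d["eye"],d["orientation"],d["k1"])
    im=cv2.cvtColor(d["image"],cv2.COLOR_BGR2HSV)
    m=((abs(im[...,0].astype(int)-110)<15)&(im[...,1]>120)&(im[...,2]>60)).astype(np.uint8)
    c,l,s,ce=cv2.connectedComponentsWithStats(m)
    for i in range(1,c):
        if s[i,4]>60:
            q=P[l==i];q=q[~np.isnan(q[:,0])]
            t=q[q[:,2]>112]
            print(s[i],ce[i],np.median(q,0),len(t), (t.min(0)+t.max(0))/2 if len(t) else "", np.ptp(t,0) if len(t) else "")
E
```

```text
pics
{'t': 0.0, 'qpos': array([-1.21800730e+00,  4.23847427e-01,  1.63067014e+00, -1.70316103e-05,
        1.08856192e+00, -1.90127611e-02]), 'qvel': array([-0.0006577 ,  0.00311186, -0.00022458, -0.00183139, -0.00207261,
        0.00107585]), 'joint_torque': array([-1.01081496e-03, -5.44636452e+01, -2.73661959e+01,  6.44679763e-02,
        2.27748096e-02, -1.36461913e-04]), 'ee_pos': array([ 226.88596005, -581.78811243,  221.90536831]), 'orientation': array([-3.08602266e+00, -5.80408465e-01,  4.11135903e-04]), 'ft_force': array([-0.35591373, -0.37598962, -0.03931574]), 'moment': array([ 0.0135265 , -0.06160219,  0.04041124]), 'grasp_force': 0.0, 'width': 87.87188673468515}
18.700000000000003
scene [1113.82701166 -240.75310625  529.85402057] [-1.96969732 -1.27367135  0.55875785] -0.05945456425293644
[395 109  25  12 231] [407.0995671  114.78354978] [497.89892844 267.57921042 116.8043616 ] 231 [496.82431402 268.36590409 116.72883853] [53.51069368 53.51570309  3.67827194]
[290 141  28  16 361] [303.55124654 148.65927978] [532.59826105   6.65367683 116.05546458] 356 [532.53590564   6.59
[... 169 characters left out ...]
04 -259.72385285  116.17547768] [54.45072378 53.19066686  4.69583653]
top [463.22657862  21.3437857  936.47476802] [-2.09880511  2.14801348 -0.22685463] 0.04315951917869807
[465 241  34  35 908] [481.02973568 257.72577093] [ 539.95491686 -257.60320664  117.15230445] 907 [ 540.08661436 -258.55659062  116.89775675] [53.72925475 52.85108467  9.57880219]
[295 249  35  35 945] [312.41269841 266.04761905] [532.85488641   9.20846808 117.25890725] 929 [533.07952956   9.54444298 117.14056963] [53.78977665 53.72941171  8.5696332 ]
[127 276  36  35 979] [144.48825332 292.98263534] [497.84448553 269.43047578 117.27278367] 977 [497.93850824 270.10275308 117.24581903] [52.02579446 53.72886003  8.37937833]
```

View pics/top0.png

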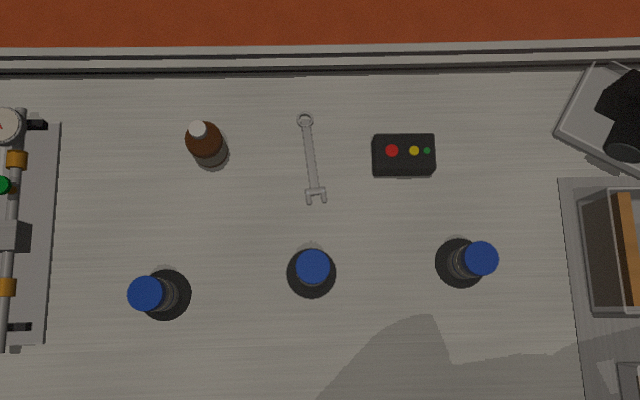

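View pics/scene0.png

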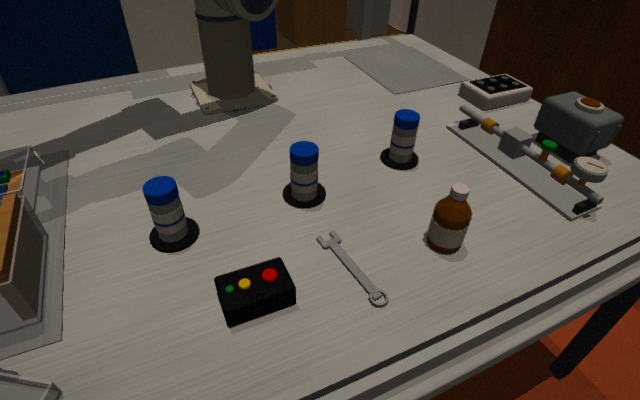

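The three blue lids are at (145,293), (312,266) and (481,258) in the top view. All three tins stand upright on their pads, and the bystanders are well beyond them. I'm starting toward the left tin.

Call:
{"method": "jog_arm", "body": {"commands": [[1,[0.318,-0.34,0],[0,0,0]],[1,[0.318,-0.34,0],[0,0,0]],[1,[0.318,-0.34,0],[0,0,0]],[1,[0.318,-0.34,0],[0,0,0]],[1,[0.318,-0.34,0],[0,0,0]],[1,[0.318,-0.34,0],[0,0,0]],[1,[0.318,-0.34,0],[0,0,0]],[1,[0.318,-0.34,0],[0,0,0]],[1,[0.318,-0.34,0],[0,0,0]],[1,[0.318,-0.34,0],[0,0,0]]]}}

```text
t: 1.1
ee_pos: [400.0, -148.2, 222.7]
orientation: [3.088, 0.58, 0.0]
ft_force: [0.8, -0.8, 0.1]
width: 87.7
grasp_force: 0.0
```

Call:
{"method": "jog_arm", "body": {"commands": [[1,[0.24,-0.35,0],[0,0,0]],[1,[0.24,-0.35,0],[0,0,0]],[1,[0.24,-0.35,0],[0,0,0]],[1,[0.24,-0.35,0],[0,0,0]],[1,[0.24,-0.35,0],[0,0,0]],[1,[0.24,-0.35,0],[0,0,0]],[1,[0.24,-0.35,0],[0,0,0]],[1,[0.24,-0.35,0],[0,0,0]],[1,[0,0,0],[0,0,0]],[1,[0,0,0],[0,0,0]]]}}

```text
t: 2.1
ee_pos: [476.5, 181.2, 222.1]
orientation: [3.086, 0.584, -0.002]
ft_force: [-0.1, 0.7, 0.2]
width: 88.0
grasp_force: 0.0
```

```bash
cat > d.py <<'E'
from h import *
import sys
o=get_obs();M=R.from_rotvec(o["orientation"]).as_matrix()
T={"L":(497.5,269,52),"M":(533,8,52),"R":(540.2,-259.3,52)}[sys.argv[1]]
print(o["t"],o["ee_pos"],o["ft_force"],M.round(3).tolist(),"q",o["qpos"].round(2))
print("shift units",((np.array(T)-o["ee_pos"])@M/100).round(3))
E
python3 d.py L
```

```text
2.1 [476.45835821 181.19668933 222.14568822] [-0.11084078  0.65232288  0.18072151] [[0.931, 0.365, -0.001], [0.365, -0.931, -0.001], [-0.001, 0.0, -1.0]] q [ 0.34  0.26  1.88 -0.    1.01  1.54]
shift units [ 0.519 -0.741  1.701]
```

Call:
{"method": "jog_arm", "body": {"commands": [[1,[0.173,-0.247,0],[0,0,0]],[1,[0.173,-0.247,0],[0,0,0]],[1,[0.173,-0.247,0],[0,0,0]],[1,[0,0,0.2],[0,0,0]],[1,[0,0,0.1],[0,0,0]],[1,[0,0,0],[0,0,0]],[1,[0,0,0],[0,0,0]]]}}

```text
t: 2.8
ee_pos: [498.2, 267.3, 192.6]
orientation: [3.087, 0.578, -0.002]
ft_force: [-0.0, -0.8, 0.1]
width: 87.9
grasp_force: 0.0
```

```bash
python3 d.py L; python3 - <<'E'
from h import *
d=get_image("scene");cv2.imwrite("pics/s1.png",cv2.resize(d["image"][20:220,270:590],None,fx=2.4,fy=2.4))
E
```

```text
2.8 [498.20107757 267.29149661 192.62686757] [-0.04785161 -0.78416758  0.0969521 ] [[0.932, 0.362, -0.001], [0.362, -0.932, -0.001], [-0.001, 0.0, -1.0]] q [ 0.47  0.37  1.79 -0.    0.98  1.67]
shift units [ 1.000e-03 -1.900e-02  1.406e+00]
```

View pics/s1.png

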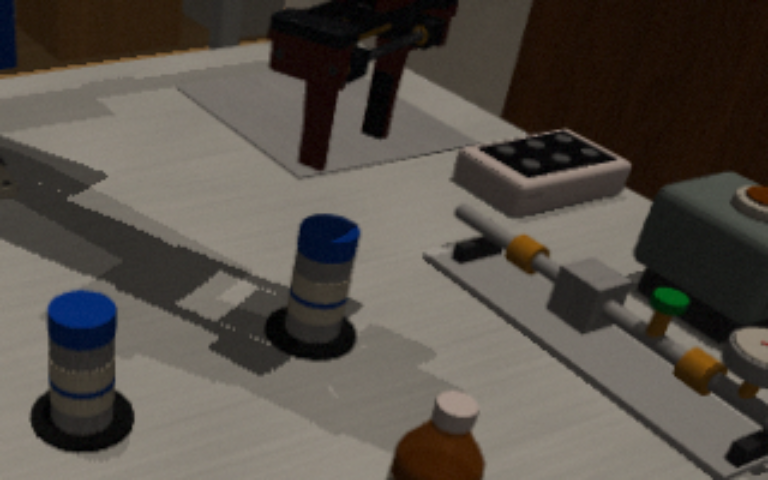

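The fingers (crop midpoint about (345,150)) sit on the extended axis of the left tin, whose lid is at (328,222). I'm descending.

Call:
{"method": "jog_arm", "body": {"commands": [[1,[0,-0.02,0.25],[0,0,0]],[1,[0,0,0.25],[0,0,0]],[1,[0,0,0.25],[0,0,0]],[1,[0,0,0.25],[0,0,0]],[1,[0,0,0.25],[0,0,0]],[1,[0,0,0.15],[0,0,0]],[1,[0,0,0],[0,0,0]],[1,[0,0,0],[0,0,0]]]}}

```text
t: 3.65
ee_pos: [498.2, 270.5, 53.4]
orientation: [-3.087, -0.58, -0.001]
ft_force: [0.5, 0.3, 0.7]
width: 87.9
grasp_force: 0.0
```

Call:
{"method": "jog_arm", "body": {"commands": [[-1,[0,0,0],[0,0,0]],[-1,[0,0,0],[0,0,0]],[-1,[0,0,0],[0,0,0]],[-1,[0,0,0],[0,0,0]],[-1,[0,0,0],[0,0,0]],[-1,[0,0,0],[0,0,0]],[-1,[0,0,0],[0,0,0]],[-1,[0,0,0],[0,0,0]],[-1,[0,0,0],[0,0,0]],[-1,[0,0,0],[0,0,0]]]}}

```text
t: 4.65
ee_pos: [497.9, 270.5, 53.0]
orientation: [-3.087, -0.581, -0.001]
ft_force: [-1.1, -0.5, 5.2]
width: 53.9
grasp_force: 30.0
```

Call:
{"method": "jog_arm", "body": {"commands": [[-1,[0,0,-0.05],[0,0,0]],[-1,[0,0,-0.1],[0,0,0]],[-1,[0,0,-0.1],[0,0,0]],[-1,[0,0,-0.1],[0,0,0]],[-1,[0,0,-0.1],[0,0,0]],[-1,[0,0,-0.05],[0,0,0]],[-1,[0,0,0],[0,0,0]],[-1,[0,0,0],[0,0,0]],[-1,[0,0,0],[0,0,0]],[-1,[0,0,0],[0,0,0]]]}}

```text
t: 5.65
ee_pos: [497.4, 270.2, 102.2]
orientation: [3.087, 0.581, -0.001]
ft_force: [-0.7, 0.3, -1.6]
width: 53.5
grasp_force: 30.0
```

Call:
{"method": "jog_arm", "body": {"commands": [[-1,[0,0,0],[0,0,0]],[-1,[0,0,0],[0,0,0]],[-1,[0,0,0],[0,0,0]],[-1,[0,0,0],[0,0,0]],[-1,[0,0,0],[0,0,0]],[-1,[0,0,0],[0,0,0]],[-1,[0,0,0],[0,0,0]]]}}

```text
t: 6.35
ee_pos: [497.7, 270.4, 102.7]
orientation: [-3.087, -0.581, -0.0]
ft_force: [0.8, 0.7, -2.5]
width: 53.8
grasp_force: 30.0
```

```bash
python3 - <<'E'
from h import *
o=get_obs();print(o["ft_force"],o["joint_torque"].round(2),o["width"],o["grasp_force"],o["ee_pos"])
d=get_image("scene");cv2.imwrite("pics/s2.png",cv2.resize(d["image"][20:220,270:590],None,fx=2.4,fy=2.4))
E
```

```text
[ 0.81181662  0.73920938 -2.46795572] [-0.000e+00 -5.374e+01 -2.127e+01  1.000e-02 -7.000e-02 -0.000e+00] 53.79096412477142 29.999997317790985 [497.73130539 270.40697381 102.70981596]
```

View pics/s2.png

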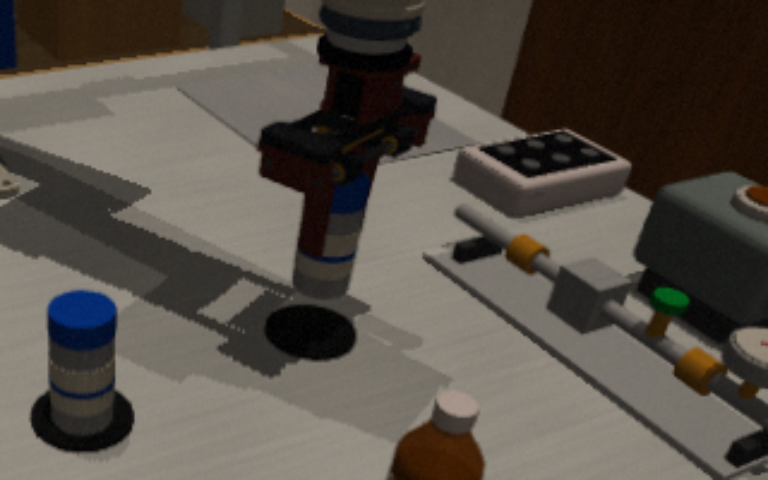

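The left tin hangs upright above its pad (crop about (325,290) over (310,330)). It reads about 2.5 N, so it's a light one. I'm setting it back.

Call:
{"method": "jog_arm", "body": {"commands": [[-1,[0,0,0.1],[0,0,0]],[-1,[0,0,0.1],[0,0,0]],[-1,[0,0,0.1],[0,0,0]],[-1,[0,0,0.08],[0,0,0]],[-1,[0,0,0.05],[0,0,0]],[-1,[0,0,0.03],[0,0,0]],[-1,[0,0,0.02],[0,0,0]],[-1,[0,0,0.01],[0,0,0]],[-1,[0,0,0],[0,0,0]],[-1,[0,0,0],[0,0,0]]]}}

```text
t: 7.4
ee_pos: [497.9, 270.5, 54.0]
orientation: [-3.087, -0.581, -0.001]
ft_force: [0.0, 0.6, -2.1]
width: 53.8
grasp_force: 30.0
```

Call:
{"method": "jog_arm", "body": {"commands": [[-1,[0,0,0.01],[0,0,0]],[-1,[0,0,0.005],[0,0,0]],[-1,[0,0,0],[0,0,0]],[-1,[0,0,0],[0,0,0]]]}}

```text
t: 7.8
ee_pos: [498.0, 270.5, 53.0]
orientation: [-3.087, -0.581, -0.001]
ft_force: [-1.3, -0.7, 4.9]
width: 53.9
grasp_force: 30.0
```

Call:
{"method": "jog_arm", "body": {"commands": [[-0.1,[0,0,0],[0,0,0]],[0.4,[0,0,0],[0,0,0]],[0.7,[0,0,0],[0,0,0]],[1,[0,0,0],[0,0,0]],[1,[0,0,0],[0,0,0]],[1,[0,0,0],[0,0,0]],[1,[0,0,0],[0,0,0]],[1,[0,0,0],[0,0,0]]]}}

```text
t: 8.6
ee_pos: [497.7, 270.4, 52.1]
orientation: [3.087, 0.581, -0.0]
ft_force: [0.7, -0.3, 0.5]
width: 87.6
grasp_force: 0.0
```

Call:
{"method": "jog_arm", "body": {"commands": [[1,[0,0,-0.2],[0,0,0]],[1,[0,0,-0.3],[0,0,0]],[1,[0,0,-0.3],[0,0,0]],[1,[0,0,-0.3],[0,0,0]],[1,[0,0,-0.3],[0,0,0]],[1,[0,0,0],[0,0,0]],[1,[0,0,0],[0,0,0]]]}}

```text
t: 9.3
ee_pos: [497.8, 270.5, 192.6]
orientation: [-3.087, -0.581, -0.002]
ft_force: [-0.5, 0.1, -1.3]
width: 87.6
grasp_force: 0.0
```

```bash
python3 d.py M
```

```text
9.3 [497.8333902  270.48611899 192.58242388] [-0.46518456  0.10016641 -1.34843656] [[0.932, 0.363, 0.001], [0.363, -0.932, 0.001], [0.001, -0.0, -1.0]] q [0.48 0.37 1.79 0.   0.98 1.68]
shift units [-0.628  2.573  1.405]
```

Call:
{"method": "jog_arm", "body": {"commands": [[1,[-0.09,0.367,0],[0,0,0]],[1,[-0.09,0.367,0],[0,0,0]],[1,[-0.09,0.367,0],[0,0,0]],[1,[-0.09,0.367,0],[0,0,0]],[1,[-0.09,0.367,0],[0,0,0]],[1,[-0.09,0.367,0],[0,0,0]],[1,[-0.09,0.367,0],[0,0,0]],[1,[0,0,0],[0,0,0]],[1,[0,0,0],[0,0,0]]]}}

```text
t: 10.2
ee_pos: [531.4, 7.7, 190.8]
orientation: [-3.087, -0.577, 0.004]
ft_force: [0.4, -0.0, 0.5]
width: 88.0
grasp_force: 0.0
```

```bash
python3 d.py M; python3 - <<'E'
from h import *
d=get_image("scene");P=world(d)
im=cv2.cvtColor(d["image"],cv2.COLOR_BGR2HSV)
m=((abs(im[...,0].astype(int)-110)<15)&(im[...,1]>120)&(im[...,2]>60)&(P[...,2]>112))
for lo,hi in((-400,-130),(-130,130),(130,400)):
    q=P[m&(P[...,1]>lo)&(P[...,1]<hi)];print((q.min(0)+q.max(0))/2,np.ptp(q,axis=0),len(q))
E
```

```text
10.2 [531.42501118   7.68476573 190.7593101 ] [ 0.42082569 -0.02581862  0.46012283] [[0.932, 0.361, -0.003], [0.361, -0.932, 0.0], [-0.002, -0.001, -1.0]] q [-0.01  0.33  1.86  0.    0.95  1.19]
shift units [0.019 0.005 1.388]
[ 540.1047278  -259.66522034  116.17675329] [54.79197279 53.11595146  4.62175238] 519
[551.36102488  10.81953497 115.78921584] [16.34962153 36.98497153  3.03270079] 71
[496.86089792 267.503759   116.96276507] [53.75747452 50.94240849  4.30012439] 231
```

Left tin is back within 1 mm of its start. On to the middle one.

Call:
{"method": "jog_arm", "body": {"commands": [[1,[0.01,0,0.25],[0,0,0]],[1,[0,0,0.25],[0,0,0]],[1,[0,0,0.25],[0,0,0]],[1,[0,0,0.25],[0,0,0]],[1,[0,0,0.25],[0,0,0]],[1,[0,0,0.15],[0,0,0]],[1,[0,0,0],[0,0,0]],[1,[0,0,0],[0,0,0]]]}}

```text
t: 11.05
ee_pos: [533.0, 9.6, 52.0]
orientation: [-3.087, -0.583, 0.002]
ft_force: [0.3, 0.5, 0.9]
width: 87.6
grasp_force: 0.0
```

Call:
{"method": "jog_arm", "body": {"commands": [[-1,[0,0,0],[0,0,0]],[-1,[0,0,0],[0,0,0]],[-1,[0,0,0],[0,0,0]],[-1,[0,0,0],[0,0,0]],[-1,[0,0,0],[0,0,0]],[-1,[0,0,0],[0,0,0]],[-1,[0,0,0],[0,0,0]],[-1,[0,0,0],[0,0,0]],[-1,[0,0,0],[0,0,0]],[-1,[0,0,0],[0,0,0]]]}}

```text
t: 12.05
ee_pos: [533.5, 8.6, 52.5]
orientation: [3.087, 0.581, 0.001]
ft_force: [-1.0, 1.0, 6.5]
width: 53.4
grasp_force: 30.0
```

Call:
{"method": "jog_arm", "body": {"commands": [[-1,[0,0,-0.05],[0,0,0]],[-1,[0,0,-0.1],[0,0,0]],[-1,[0,0,-0.1],[0,0,0]],[-1,[0,0,-0.1],[0,0,0]],[-1,[0,0,-0.1],[0,0,0]],[-1,[0,0,-0.05],[0,0,0]],[-1,[0,0,0],[0,0,0]],[-1,[0,0,0],[0,0,0]],[-1,[0,0,0],[0,0,0]],[-1,[0,0,0],[0,0,0]]]}}

```text
t: 13.05
ee_pos: [532.9, 8.5, 101.7]
orientation: [-3.087, -0.581, 0.001]
ft_force: [0.5, -0.2, -2.7]
width: 53.9
grasp_force: 30.0
```

Call:
{"method": "jog_arm", "body": {"commands": [[-1,[0,0,0],[0,0,0]],[-1,[0,0,0],[0,0,0]],[-1,[0,0,0],[0,0,0]],[-1,[0,0,0],[0,0,0]],[-1,[0,0,0],[0,0,0]]]}}

```text
t: 13.55
ee_pos: [533.3, 8.5, 102.2]
orientation: [3.087, 0.581, 0.0]
ft_force: [0.6, -0.0, -2.3]
width: 53.8
grasp_force: 30.0
```

Call:
{"method": "jog_arm", "body": {"commands": [[-1,[0,0,0],[0,0,0]],[-1,[0,0,0],[0,0,0]]]}}

```text
t: 13.75
ee_pos: [533.3, 8.5, 102.2]
orientation: [3.087, 0.581, 0.0]
ft_force: [0.6, -1.3, -1.9]
width: 53.7
grasp_force: 30.0
```

Light too, about 2.3 N. I'm setting it back.

Call:
{"method": "jog_arm", "body": {"commands": [[-1,[0,0,0.1],[0,0,0]],[-1,[0,0,0.1],[0,0,0]],[-1,[0,0,0.1],[0,0,0]],[-1,[0,0,0.08],[0,0,0]],[-1,[0,0,0.05],[0,0,0]],[-1,[0,0,0.03],[0,0,0]],[-1,[0,0,0.02],[0,0,0]],[-1,[0,0,0.015],[0,0,0]],[-1,[0,0,0],[0,0,0]],[-1,[0,0,0],[0,0,0]]]}}

```text
t: 14.75
ee_pos: [533.5, 8.5, 52.9]
orientation: [3.087, 0.581, 0.001]
ft_force: [0.5, -0.5, -1.5]
width: 53.9
grasp_force: 30.0
```

Call:
{"method": "jog_arm", "body": {"commands": [[-1,[0,0,0.01],[0,0,0]],[-1,[0,0,0],[0,0,0]],[-1,[0,0,0],[0,0,0]]]}}

```text
t: 15.05
ee_pos: [533.6, 8.6, 52.5]
orientation: [3.087, 0.581, 0.001]
ft_force: [-1.3, -0.3, 5.5]
width: 53.4
grasp_force: 30.0
```

Call:
{"method": "jog_arm", "body": {"commands": [[-0.1,[0,0,0],[0,0,0]],[0.4,[0,0,0],[0,0,0]],[0.7,[0,0,0],[0,0,0]],[1,[0,0,0],[0,0,0]],[1,[0,0,0],[0,0,0]],[1,[0,0,0],[0,0,0]],[1,[0,0,0],[0,0,0]],[1,[0,0,0],[0,0,0]]]}}

```text
t: 15.85
ee_pos: [533.2, 8.5, 51.6]
orientation: [-3.087, -0.581, 0.0]
ft_force: [0.7, 0.6, 0.1]
width: 87.9
grasp_force: 0.0
```

Call:
{"method": "jog_arm", "body": {"commands": [[1,[0,0,-0.2],[0,0,0]],[1,[0,0,-0.3],[0,0,0]],[1,[0,0,-0.3],[0,0,0]],[1,[0,0,-0.3],[0,0,0]],[1,[0,0,-0.3],[0,0,0]],[1,[0,0,0],[0,0,0]],[1,[0,0,0],[0,0,0]]]}}

```text
t: 16.55
ee_pos: [533.4, 8.5, 192.1]
orientation: [3.087, 0.581, 0.002]
ft_force: [-0.1, -0.1, -0.7]
width: 87.9
grasp_force: 0.0
```

```bash
python3 d.py R
```

```text
16.55 [533.42626502   8.51141837 192.07858772] [-0.13323228 -0.10364336 -0.70468723] [[0.932, 0.363, 0.001], [0.363, -0.932, -0.0], [0.001, 0.001, -1.0]] q [-0.01  0.33  1.86 -0.    0.95  1.19]
shift units [-0.912  2.519  1.401]
```

Call:
{"method": "jog_arm", "body": {"commands": [[1,[-0.13,0.36,0],[0,0,0]],[1,[-0.13,0.36,0],[0,0,0]],[1,[-0.13,0.36,0],[0,0,0]],[1,[-0.13,0.36,0],[0,0,0]],[1,[-0.13,0.36,0],[0,0,0]],[1,[-0.13,0.36,0],[0,0,0]],[1,[-0.13,0.36,0],[0,0,0]],[1,[0,0,0],[0,0,0]],[1,[0,0,0],[0,0,0]]]}}

```text
t: 17.45
ee_pos: [538.9, -259.4, 189.8]
orientation: [-3.086, -0.577, 0.004]
ft_force: [-0.1, 0.3, 0.8]
width: 87.6
grasp_force: 0.0
```

```bash
python3 d.py R; python3 - <<'E'
from h import *
d=get_image("scene");P=world(d)
im=cv2.cvtColor(d["image"],cv2.COLOR_BGR2HSV)
m=((abs(im[...,0].astype(int)-110)<15)&(im[...,1]>120)&(im[...,2]>60)&(P[...,2]>112))
for lo,hi in((-400,-130),(-130,130),(130,400)):
    q=P[m&(P[...,1]>lo)&(P[...,1]<hi)];print((q.min(0)+q.max(0))/2,np.ptp(q,axis=0),len(q))
E
```

```text
17.45 [ 538.87005912 -259.41858155  189.78381314] [-0.12067375  0.2885342   0.75098773] [[0.932, 0.362, -0.003], [0.362, -0.932, 0.002], [-0.002, -0.003, -1.0]] q [-0.47  0.42  1.71  0.    1.01  0.73]
shift units [0.016 0.007 1.378]
[ 540.21937191 -272.38481704  115.74712139] [55.27924163 27.04402342  3.08238743] 55
[532.7198338    5.75210632 116.0811488 ] [53.14408863 54.24194366  4.36008968] 354
[497.09404117 267.67317354 116.48045665] [53.15301262 51.16711067  4.26294176] 233
```

Call:
{"method": "jog_arm", "body": {"commands": [[1,[0.01,0,0.25],[0,0,0]],[1,[0,0,0.25],[0,0,0]],[1,[0,0,0.25],[0,0,0]],[1,[0,0,0.25],[0,0,0]],[1,[0,0,0.25],[0,0,0]],[1,[0,0,0.15],[0,0,0]],[1,[0,0,0],[0,0,0]],[1,[0,0,0],[0,0,0]]]}}

```text
t: 18.3
ee_pos: [541.2, -258.4, 51.9]
orientation: [-3.087, -0.582, 0.0]
ft_force: [-0.2, -0.8, 0.5]
width: 87.9
grasp_force: 0.0
```

Call:
{"method": "jog_arm", "body": {"commands": [[-1,[0,0,0],[0,0,0]],[-1,[0,0,0],[0,0,0]],[-1,[0,0,0],[0,0,0]],[-1,[0,0,0],[0,0,0]],[-1,[0,0,0],[0,0,0]],[-1,[0,0,0],[0,0,0]],[-1,[0,0,0],[0,0,0]],[-1,[0,0,0],[0,0,0]],[-1,[0,0,0],[0,0,0]],[-1,[0,0,0],[0,0,0]]]}}

```text
t: 19.3
ee_pos: [540.8, -258.6, 52.0]
orientation: [-3.087, -0.581, 0.0]
ft_force: [-2.0, 3.6, 5.2]
width: 53.6
grasp_force: 29.9
```

Call:
{"method": "jog_arm", "body": {"commands": [[-1,[0,0,-0.05],[0,0,0]],[-1,[0,0,-0.1],[0,0,0]],[-1,[0,0,-0.1],[0,0,0]],[-1,[0,0,-0.1],[0,0,0]],[-1,[0,0,-0.1],[0,0,0]],[-1,[0,0,-0.05],[0,0,0]],[-1,[0,0,0],[0,0,0]],[-1,[0,0,0],[0,0,0]],[-1,[0,0,0],[0,0,0]],[-1,[0,0,0],[0,0,0]]]}}

```text
t: 20.3
ee_pos: [540.6, -258.8, 101.2]
orientation: [-3.087, -0.581, 0.001]
ft_force: [0.5, 0.2, -6.6]
width: 53.9
grasp_force: 29.9
```

Call:
{"method": "jog_arm", "body": {"commands": [[-1,[0,0,0],[0,0,0]],[-1,[0,0,0],[0,0,0]],[-1,[0,0,0],[0,0,0]],[-1,[0,0,0],[0,0,0]],[-1,[0,0,0],[0,0,0]],[-1,[0,0,0],[0,0,0]]]}}

```text
t: 20.9
ee_pos: [541.0, -258.9, 101.7]
orientation: [3.087, 0.581, 0.0]
ft_force: [-0.7, 0.1, -6.7]
width: 53.9
grasp_force: 29.9
```

The right tin reads about 6.7 N, so it is the full one. I'm lifting it 15 cm more.

Call:
{"method": "jog_arm", "body": {"commands": [[-1,[0,0,-0.1],[0,0,0]],[-1,[0,0,-0.2],[0,0,0]],[-1,[0,0,-0.2],[0,0,0]],[-1,[0,0,-0.2],[0,0,0]],[-1,[0,0,-0.2],[0,0,0]],[-1,[0,0,-0.2],[0,0,0]],[-1,[0,0,-0.2],[0,0,0]],[-1,[0,0,-0.15],[0,0,0]],[-1,[0,0,-0.05],[0,0,0]],[-1,[0,0,0],[0,0,0]]]}}

```text
t: 21.9
ee_pos: [541.2, -259.1, 252.5]
orientation: [3.087, 0.58, 0.002]
ft_force: [0.4, -1.1, -6.9]
width: 53.7
grasp_force: 29.9
```

Call:
{"method": "jog_arm", "body": {"commands": [[-1,[0,0,0],[0,0,0]],[-1,[0,0,0],[0,0,0]],[-1,[0,0,0],[0,0,0]],[-1,[0,0,0],[0,0,0]],[-1,[0,0,0],[0,0,0]],[-1,[0,0,0],[0,0,0]],[-1,[0,0,0],[0,0,0]],[-1,[0,0,0],[0,0,0]],[-1,[0,0,0],[0,0,0]],[-1,[0,0,0],[0,0,0]]]}}

```text
t: 22.9
ee_pos: [541.0, -259.0, 251.7]
orientation: [3.087, 0.581, 0.0]
ft_force: [0.4, -0.4, -5.2]
width: 53.7
grasp_force: 29.9
```

```bash
python3 - <<'E'
from h import *
d=get_image("scene");cv2.imwrite("pics/s3.png",d["image"])
E
```

```text
(no output)
```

View pics/s3.png

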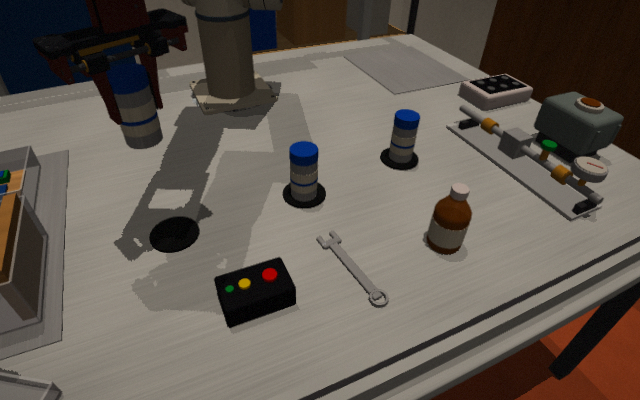

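The full tin is held upright at (138,110), and the other two stand on their pads at (304,175) and (403,138).

```bash
python3 -c "from workcell import close_job;print(close_job())"
```

```text
the job is handed in; nothing more can be done
None
```

I lifted all three tins in turn. The right-hand one is full at about 6.5 N, against about 2.5 N for each of the others. I handed the job in at about 23 s with it held upright and still, about 20 cm up, and the other two back on their own pads; no verdict was returned.

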